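Fill the nut canister

TASK

Take the stubby flat driver from its wooden stand, seat its blade in the slot of the canister's pivot cap and turn the cover counter-clockwise until it comes up against its open stop. With the cover open, pour the nuts from the pouring cup into the canister, add the stray nuts from the bench so that every nut is inside, and leave the cup standing upright on the bench. Then turn the cover fully shut again with the driver and stand the driver back in its stand; turn the cover only with the driver, never by pushing it with the gripper, and leave the other things on the bench alone.

Things in the scene. Friction and masses are not known exactly. Their poses are not given: they have to be found in the camera images.
- canister: fixed round open steel can, outside 116 mm and inside 110 mm across, rim 75 mm and inner floor 9 mm above its origin, on a 6 mm base plate; origin under the can's centre on the bench, z up. A pivot column stands 95 mm from the can's centre in the canister's -x direction (towards the robot)
- canister_mouth (a point): centre of the can's open mouth, 75 mm above the bench
- cover (a joint): angle of the flat round cover (120 mm disc, 3 mm thick, 80 mm above the bench) about the upright pivot column: 0 = shut over the mouth (shut stop), 1.4 rad = swung clear (open stop); opens counter-clockwise seen from above, to the canister's +y side; stays where it is left, turns against about 0.06 N m of friction. Starts between 0 and 0.2
- slot (a point): centre of the top of the brass slotted cap on the cover's pivot (92 mm above the bench); it turns with the cover. The slot is 5.5 mm wide, 8 mm deep, open at both ends, 32 mm long, and runs along this point's x axis; z up
- stand: fixed wooden block 64 x 64 x 56 mm with a square hole 24 mm wide right through it for the driver; origin under its centre on the bench
- driver: loose stubby flat driver, 100 g, 112 mm long, upright in the stand; origin at the blade tip, z up to the handle. Shank 10 mm across; collar 40 mm across, 50 to 54 mm above the tip, rests on the stand's top so that the tip hangs 6 mm above the bench; above it, to 112 mm, a wooden handle with flat sides, 30 mm (x) by 24 mm (y), to be taken across its 24 mm
- driver_tip (a point): middle of the blade's tip (same as the driver's origin); the blade is 16 mm wide (along the driver's x) and 3 mm thick (along its y)
- cup: loose sheet-steel pouring cup, 0.2 to 0.3 kg, a flat-bottomed scoop 103 mm long (x), 68 mm wide (y), side walls 46 mm high, 3 mm sheet; origin on its underside, z up. Inside: flat floor 3 mm up from x = -28 to +24 mm, 62 mm wide, then a spout sloping up at 30 degrees along +x to a lip at x = 73, z = 32 mm. A strap handle stands behind it at x = -50 mm. Holds 4 to 6 nuts at the start
- cup_grip (a point): point in the cup handle's upright bar, 62 mm above the cup's underside and 50 mm behind its origin; axes as the cup's. The bar is 12 mm thick (y), 18 mm deep (x), from 30 to 82 mm high; pinch it from above across its 12 mm. At the start the handle points roughly to the robot's left (+y) and the spout to its right
- cup_spout (a point): middle of the lip of the cup's spout, over which the nuts slide out; they have all slid out when the spout is tipped about 80 degrees down
- nut0: loose plain hexagon steel nut, 24 mm across the flats (along its own x), 27 mm across the corners (along its own y), 13 mm thick, 30 g; origin at the centre of its underside (z up through the bore); starts in the cup
- nut1: loose plain hexagon steel nut, 24 mm across the flats (along its own x), 27 mm across the corners (along its own y), 13 mm thick, 30 g; origin at the centre of its underside (z up through the bore); starts in the cup
- nut2: loose plain hexagon steel nut, 24 mm across the flats (along its own x), 27 mm across the corners (along its own y), 13 mm thick, 30 g; origin at the centre of its underside (z up through the bore); starts in the cup
- nut3: loose plain hexagon steel nut, 24 mm across the flats (along its own x), 27 mm across the corners (along its own y), 13 mm thick, 30 g; origin at the centre of its underside (z up through the bore); starts in the cup (may be absent)
- nut4: loose plain hexagon steel nut, 24 mm across the flats (along its own x), 27 mm across the corners (along its own y), 13 mm thick, 30 g; origin at the centre of its underside (z up through the bore); starts in the cup (may be absent)
- nut5: loose plain hexagon steel nut, 24 mm across the flats (along its own x), 27 mm across the corners (along its own y), 13 mm thick, 30 g; origin at the centre of its underside (z up through the bore); starts in the cup (may be absent)
- stray0: loose plain hexagon steel nut, 24 mm across the flats (along its own x), 27 mm across the corners (along its own y), 13 mm thick, 30 g; origin at the centre of its underside (z up through the bore); starts lying on the bench (may be absent)
- stray1: loose plain hexagon steel nut, 24 mm across the flats (along its own x), 27 mm across the corners (along its own y), 13 mm thick, 30 g; origin at the centre of its underside (z up through the bore); starts lying on the bench (may be absent)
- stray2: loose plain hexagon steel nut, 24 mm across the flats (along its own x), 27 mm across the corners (along its own y), 13 mm thick, 30 g; origin at the centre of its underside (z up through the bore); starts lying on the bench (may be absent)
- pliers: pliers, 49 x 176 x 12 mm, lying on the bench; a bystander
- magnet_square: small welding magnet square, 49 x 72 x 17 mm; a bystander
- drill_plate: drilled steel plate, 56 x 165 x 14 mm; a bystander
- tape_roll: roll of black tape, 62 mm across, 19 mm high; a bystander

How it is judged (in metres and radians):
On the way, in this order (a step that is already met when the one before it is completed fails the run):
1. the cover is turned to its open stop with the driver's blade seated in the slot (value of joint cover above 1.28 rad and horizontal distance between driver_tip and slot below 0.006 m and z of driver_tip in the frame of slot below -0.003 m and angle between driver's own z axis and vertical below 0.2 rad), for 0.2 s.
2. the cup is tipped with its spout over the canister's mouth (angle between cup's own z axis and vertical above 0.8 rad and horizontal distance between cup_spout and canister_mouth below 0.07 m and height (world z) of cup_spout above 0.07 m and value of joint cover above 1.2 rad), for 0.05 s.
3. every nut is inside the canister (horizontal distance between each of nut0, nut1, nut2, nut3, nut4, nut5, stray0, stray1, stray2 and canister_mouth below 0.054 m and z of each of nut0, nut1, nut2, nut3, nut4, nut5, stray0, stray1, stray2 in the frame of canister below 0.068 m), for 0.2 s.
4. the cover is turned to its shut stop with the driver's blade seated in the slot (value of joint cover below 0.12 rad and horizontal distance between driver_tip and slot below 0.006 m and z of driver_tip in the frame of slot below -0.003 m and angle between driver's own z axis and vertical below 0.2 rad), for 0.2 s.
At the end, for the whole second after the job is handed in: the cover is shut (within 0.12 rad of its stop), every nut present is inside the canister, the cup stands upright on the bench and the driver stands upright in its stand with its collar down on the block, all at rest (all of step 3 and value of joint cover below 0.12 rad and angle between cup's own z axis and vertical below 0.15 rad and height (world z) of cup between -0.005 and 0.012 m and linear speed of each of cup, driver below 0.02 m/s and horizontal distance between driver and stand below 0.015 m and angle between driver's own z axis and vertical below 0.12 rad and height (world z) of driver below 0.012 m); the robot touches nothing.
It fails at once if the gripper or arm pushes the cover (more than 4 N) (contact force between any of the fingers, the arm and cover above 4 N).
It fails at once if a bystander is moved more than 5 cm (distance of any of pliers, magnet_square, drill_plate, tape_roll from where it was at the start of the episode above 0.05 m).
Of nut3, nut4, nut5 only 1 to 3 are there at a start; the rules pass over those that are not, and their reading is None.
Of stray0, stray1, stray2 only 1 to 3 are there at a start; the rules pass over those that are not, and their reading is None.
At some moment in a run one of stray0, stray1, stray2, cup may be knocked a few centimetres aside while the robot is not near it.
It also fails if it takes over 208 s, if anything falls off the work surface, if the arm or the gripper's body presses on something with over 40 N, if the wrist force passes 120 N, or if a joint passes its speed limit or range.

ROBOT

A 6-joint arm with a two-finger parallel gripper is mounted at the origin on a cart in front of the work surface, level with it; the furniture and walls round the work are solid. World frame = base frame: x ahead of the robot, y to its left, z up, the work surface at z = 0. Lengths are in m, angles in degrees, forces in N, time in s.
With the tool pointing down it reaches from about 0.35 to 0.775 m from the base axis. Payload 5.5 kg.
Tool frame: the origin (TCP) lies midway between the tips of the shut fingers; the grasp point (between the pads) lies 19 mm behind it; z points along the fingers, y is the line along which they close (so a half turn about z gives the same grasp; the last joint's range is limited). The gripper opens to 85 mm and grips with 20 to 120 N. Pads are 22 mm wide; open, the fingers measure 114 mm over their backs; the gripper's body (76 mm by 85 mm) begins 54 mm behind the grasp point. The pads swing forward as they close: fully open they stand 13 mm farther back than shut.
Start: joints at [-78.873, 17.945, 2.641, 74.691, 0, 82.002], TCP at [0.188, -0.543, 0.231] pointing down, gripper open.
Joint ranges: [-158.12, 158.12], [-49.38, 96.58], [-58.88, 72.47], [-126.05, 133.96], [-84.25, 85.87], [-180, 180]. Speed limits (degrees/s): [147.25, 147.25, 180, 180, 180, 180].

INTERFACE

Orientations are given as [roll, pitch, yaw] about the fixed x, y, z axes, in that order (R = Rz(yaw) Ry(pitch) Rx(roll)).
In Python, from station import r, get_image, camera_info gives the robot as it stands. The module is installed in compiled form; this text tells all that it offers. Calls block until the motion is done:
- r.movep(position, orientation): joint-space move of the TCP to a pose.
- r.line_to(position, velocity=0.15, attitude=None): straight line of the TCP; attitude=None keeps the orientation; velocity is the mean speed in m/s.
- r.goto_joints(angles): joint-space move.
- r.command_gripper(opening): finger opening in m; the grip force is fixed at half the most; returns when the fingers have stopped.
- r.sleep(seconds).
- r.inverse_kinematics(position, orientation): joint angles nearest the present ones, or None.
- r.observe(): the state.
- get_image(name): name is "side" or "top" or "wrist"; returns the picture (384x512x3 uint8, red, green, blue); there is no depth.
- camera_info(name): a dict with "fx", "fy", "cx", "cy" (pixels), "position" and "rotation" of the camera in the world. Camera axes: x right, y down, z forward; pixel columns grow to the right and rows downward; lengths in m; the calibration is good to about 2 mm. A picture is of the moment at which its call begins: read the wrist's pose just before it. camera_info takes no time and is no camera call; for the wrist camera it gives the pose at the moment of the call.
A pose or a line that the arm cannot do raises r.MotionError and nothing moves.
- r.close_job(): hands the job in; it is judged then, once.
The state is a dict: "t": time; "qpos": joint angles; "joint_vel": joint speeds; "joint_efforts": joint torques, N m; "position": TCP position; "ee_rot": TCP orientation; "force": force on the tool from outside, world axes, zero at the start; "moment": the same for the moment, N m; "finger_gap": finger opening in m; "grasp_force": force on a finger pad.
Only numpy, scipy, OpenCV 4.12 (cv2) and the standard library are available. Lean on these libraries where they do the work, as an engineer would, in place of code of your own. Each camera call takes 0.05 s, during which the arm holds its last target. There are 200 camera calls.

## Working session

There is one attempt and no reset: what is moved stays moved. The work goes in short steps, each a Python script; the robot and the scene stay as the last script left them, time stands still between calls to the robot, and variables do not carry over. Pictures are saved under pics/ and viewed, at most 19 in all, crops included, and the job is handed in when it is done.

```bash
mkdir -p pics; python3 - <<'E'
from station import r,get_image,camera_info
import cv2
for n in("top","side"):
    cv2.imwrite(f"pics/{n}0.png",get_image(n)[:,:,::-1]); c=camera_info(n); print(n,c)
print(r.observe())
E
```

```text
top {'fx': 384.1862072017046, 'fy': 384.1862072017046, 'cx': 254.46604078726432, 'cy': 195.26995255377304, 'position': array([0.3934612 , 0.01199077, 0.92698254]), 'rotation': array([-170.73378839,   -0.41924254,  -91.23691792])}
side {'fx': 440.1599436232168, 'fy': 440.1599436232168, 'cx': 248.91503344266937, 'cy': 192.83996825310203, 'position': array([ 0.43658986, -0.84481064,  0.44445263]), 'rotation': array([-113.77500545,    0.30132666,   -6.53634689])}
{'t': 0.1, 'qpos': array([-7.88737858e+01,  1.79867372e+01,  2.58269144e+00,  7.46927567e+01,
        2.49714143e-03,  8.20022267e+01]), 'joint_vel': array([-0.00662719,  0.0103097 , -0.00029997, -0.04189145, -0.12541542,
       -0.02129182]), 'joint_efforts': array([ 2.23079049e-03, -4.81724238e+01,  2.99245799e+01,  1.27231379e-02,
       -1.70699136e-04,  5.82750189e-06]), 'position': array([ 0.18829514, -0.54279141,  0.23049006]), 'ee_rot': array([-1.79904487e+02, -1.59414112e-02,  1.91239720e+01]), 'force': array([-0.27030884, -0.01407859,  0.64999928]), 'moment': array([ 0.00687252, -0.02656153, -0.03622754]), 'grasp_force': 0.0, 'finger_gap': 0.08530580541006942}
```

View pics/top0.png

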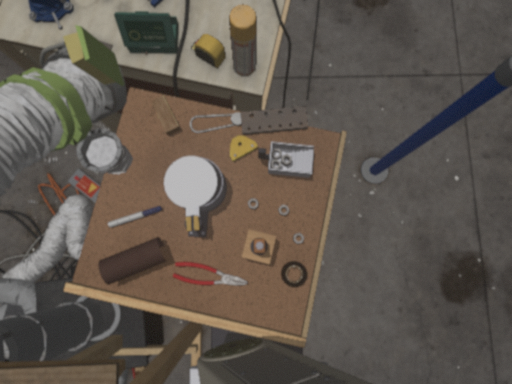

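View pics/side0.png

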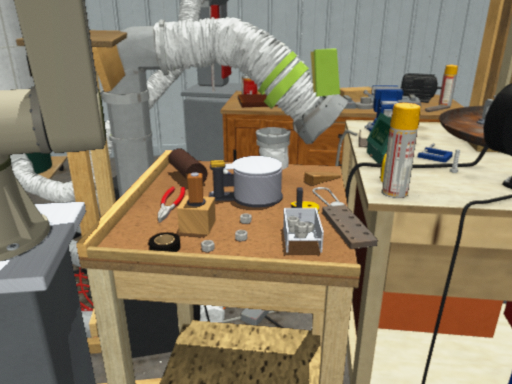

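The top view shows the canister at (193,185) with its pivot cap at (196,225), and the stand and driver at (260,246). The cup is at (290,160) with its handle bar at about (262,155). There are three strays, at (253,204), (284,210) and (299,239).

```bash
cat > h.py <<'E'
from station import r,get_image,camera_info
import numpy as np,cv2
from scipy.spatial.transform import Rotation as R
def Rm(e): return R.from_euler('xyz',e,degrees=True).as_matrix()
def ray(c,u,v,z):
    d=Rm(c['rotation'])@np.array([(u-c['cx'])/c['fx'],(v-c['cy'])/c['fy'],1]); p=c['position']
    return p+d*(z-p[2])/d[2]
def proj(c,P):
    q=(np.atleast_2d(P)-c['position'])@Rm(c['rotation']); return np.c_[q[:,0]/q[:,2]*c['fx']+c['cx'],q[:,1]/q[:,2]*c['fy']+c['cy']]
def snap(n,f=None):
    c=camera_info(n); im=get_image(n)[:,:,::-1].copy()
    if f: cv2.imwrite(f'pics/{f}.png',im)
    return c,im
def down(yaw): return [180,0,yaw]
E
python3 - <<'E'
from h import *
c=camera_info('top')
for n,u,v,z in [('cover',193,185,.083),('cap',196,225,.092),('driver',260,245,.106),('standtop',260,248,.056),('bar',262,155,.08),('cupmid',290,160,.046),('s0',253,204,.013),('s1',284,210,.013),('s2',299,239,.013),('tape',293,273,.02),('plR',245,282,.01),('mag',243,148,.017),('plateL',240,122,.014)]:
    print(n,ray(c,u,v,z)[:2].round(3))
w=camera_info('wrist');o=r.observe();print(Rm(o['ee_rot']).T@(w['position']-o['position']),(R.from_matrix(Rm(o['ee_rot']).T@Rm(w['rotation']))).as_euler('xyz',degrees=True),w)
im=get_image('top')[:,:,::-1][90:300,90:350]
cv2.imwrite('pics/topc.png',cv2.resize(im,None,fx=2.8,fy=2.8,interpolation=cv2.INTER_CUBIC))
E
```

```text
cover [0.557 0.14 ]
cap [0.467 0.131]
driver [ 0.42  -0.006]
standtop [ 0.415 -0.007]
bar [ 0.624 -0.016]
cupmid [ 0.62  -0.083]
s0 [0.521 0.006]
s1 [ 0.505 -0.068]
s2 [ 0.435 -0.101]
tape [ 0.357 -0.083]
plR [0.338 0.029]
mag [0.66  0.028]
plateL [0.727 0.034]
[ 0.07844611 -0.0010808  -0.14269027] [-1.77540582e+01  8.92926119e-03  9.00129304e+01] {'fx': 264.9214483391024, 'fy': 264.9214483391024, 'cx': 251.75831885927954, 'cy': 190.08985882681364, 'position': array([ 0.2620983 , -0.51630803,  0.37320376]), 'rotation': array([ 1.62261862e+02,  8.65877678e-02, -7.08889343e+01])}
```

```bash
python3 - <<'E'
from h import *
r.movep([0.42,-0.006,0.30],down(0)); r.movep([0.42,-0.006,0.22],down(0)); r.sleep(.2)
c,im=snap('wrist','w_drv'); 
r.movep([0.465,0.131,0.24],down(0)); r.movep([0.465,0.131,0.20],down(0)); r.sleep(.2)
c2,im2=snap('wrist','w_cap')
import pickle; pickle.dump((c,c2),open('c.pkl','wb'))
cv2.imwrite('pics/v1.png',np.hstack([cv2.resize(i[60:340,130:380],None,fx=1.6,fy=1.6,interpolation=cv2.INTER_CUBIC) for i in(im,im2)]))
print(r.observe()['qpos'].round(1))
E
```

```text
[   6.2    8.5  -13.8   67.6    0.  -173.8]
```

View pics/v1.png

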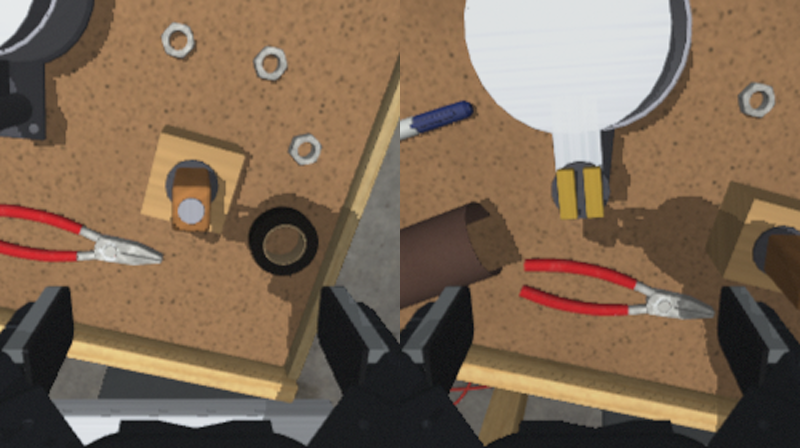

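The left panel shows the driver's handle top at about (191,211), with the stand yawed roughly 15°. The right panel shows the brass cap at about (580,193), with its slot nearly along world x. I'll zoom in on both for the exact angles.

```bash
python3 - <<'E'
from h import *
a=cv2.imread('pics/w_drv.png')[150:215,220:285]; b=cv2.imread('pics/w_cap.png')[150:215,210:275]
cv2.imwrite('pics/v2.png',np.hstack([cv2.resize(i,(400,400),interpolation=cv2.INTER_CUBIC) for i in(a,b)]))
import pickle; c,c2=pickle.load(open('c.pkl','rb'))
im=cv2.imread('pics/w_cap.png'); hsv=cv2.cvtColor(im,cv2.COLOR_BGR2HSV)
m=cv2.inRange(hsv,(20,130,90),(32,255,255)); m[:150]=0;m[215:]=0;m[:,:205]=0;m[:,290:]=0
n,l,s,ce=cv2.connectedComponentsWithStats(m)
for k in range(1,n):
    if s[k][4]>60:
        p=np.argwhere(l==k)[:,::-1].astype(np.float32); rc=cv2.minAreaRect(p); q=np.array([ray(c2,u,v,.092)[:2] for u,v in cv2.boxPoints(rc)]); print(s[k],rc,q.round(4).tolist(),q.mean(0))
E
```

```text
[228 165  13  32 345] ((234.02871704101562, 180.81558227539062), (31.1442928314209, 11.135895729064941), 84.80557250976562) [[0.4883, 0.1562], [0.4893, 0.1455], [0.4575, 0.1431], [0.4564, 0.1543]] [0.47284177 0.14978666]
[244 164  14  33 346] ((250.57313537597656, 179.9141387939453), (31.81834602355957, 11.04471492767334), 85.42607879638672) [[0.4896, 0.14], [0.4904, 0.1293], [0.458, 0.1267], [0.457, 0.1377]] [0.47374938 0.13342361]
```

View pics/v2.png

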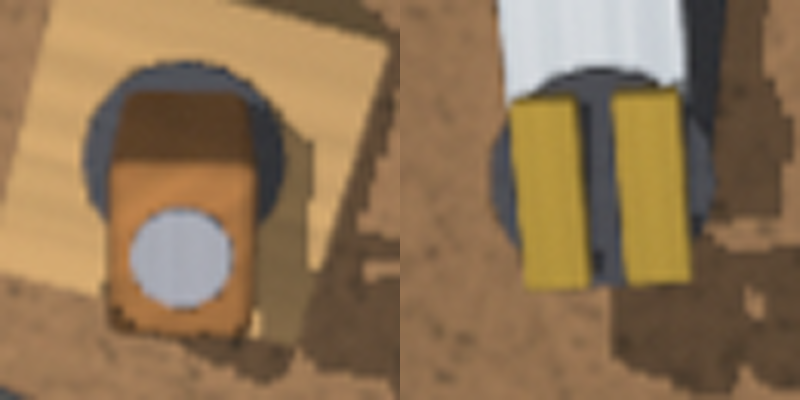

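```bash
python3 - <<'E'
from h import *
import pickle; c,_=pickle.load(open('c.pkl','rb'))
D=ray(c,249.3,190.3,.118); print('drv top',D)
r.movep([0.465,0.131,0.20],down(180)); r.sleep(.3)
c2,im=snap('wrist','w_cap2'); hsv=cv2.cvtColor(im,cv2.COLOR_BGR2HSV)
m=cv2.inRange(hsv,(20,130,90),(32,255,255))
n,l,s,ce=cv2.connectedComponentsWithStats(m)
for k in range(1,n):
    if 200<s[k][4]<700:
        p=np.argwhere(l==k)[:,::-1].astype(np.float32); q=np.array([ray(c2,u,v,.092)[:2] for u,v in cv2.boxPoints(cv2.minAreaRect(p))]); print(s[k],q.round(4).tolist(),q.mean(0))
r.movep([D[0],D[1],.20],down(177)); r.sleep(.2); c3,im3=snap('wrist','w_drv2')
cv2.imwrite('pics/v3.png',np.hstack([cv2.resize(im[120:250,180:310],(400,400)),cv2.resize(im3[120:250,180:310],(400,400))]))
pickle.dump(c3,open('c3.pkl','wb'));print(r.observe()['t'],r.observe()['qpos'])
E
```

```text
drv top [ 0.42079424 -0.00300493  0.118     ]
[264 179  11  30 314] [[0.4558, 0.1441], [0.4558, 0.1539], [0.4863, 0.1547], [0.4863, 0.1445]] [0.47101014 0.14931546]
[247 180  13  30 308] [[0.457, 0.127], [0.4562, 0.1372], [0.4873, 0.1397], [0.4881, 0.1291]] [0.47212167 0.13325732]
12.2333 [-1.12506922e+01  1.69998979e+00 -2.15868998e+01  6.67163289e+01
  6.62624590e-03 -8.35786652e+00]
```

View pics/v3.png

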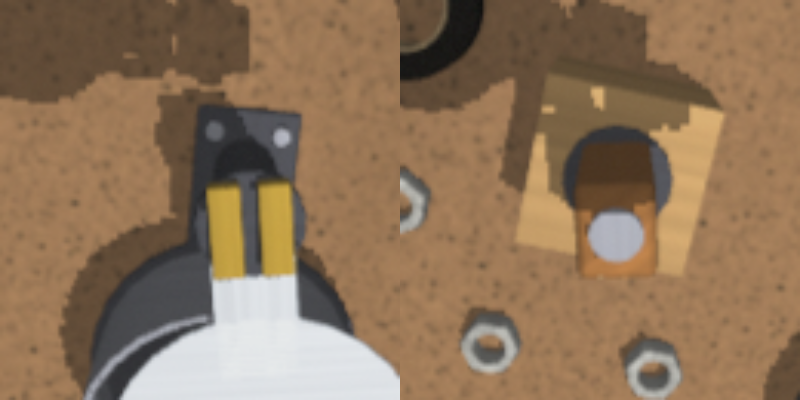

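```bash
python3 - <<'E'
from h import *
import pickle; c3=pickle.load(open('c3.pkl','rb'))
D2=ray(c3,250.2,196.7,.118); D=(np.array([0.4208,-0.003,0])+D2)/2; print(D2,D)
r.line_to([D[0],D[1],.10],.15); r.line_to([D[0],D[1],.072],.06)
r.command_gripper(0.0); o=r.observe(); print(o['finger_gap'],o['grasp_force'],o['position'],o['force'])
r.line_to([D[0],D[1],.20],.12)
S=np.array([.4725,.1414]); r.movep([*S,.20],down(184)); r.line_to([*S,.166],.1); r.sleep(.3)
snap('side','s1'); o=r.observe(); f0=o['force']; print(f0,o['position'],o['t'],o['finger_gap'],o['qpos'])
im=cv2.imread('pics/s1.png'); c,_=snap('wrist','w3')
cv2.imwrite('pics/v4.png',np.hstack([cv2.resize(im[120:220,180:300],(480,400),interpolation=cv2.INTER_CUBIC)]))
E
```

```text
[ 0.42126675 -0.00248288  0.118     ] [ 0.42103337 -0.00274144  0.059     ]
0.023750500506772302 58.873504400253296 [ 0.42128513 -0.00280822  0.07227152] [ 0.1063447  -0.57913109  3.05758826]
[-0.36751096  0.62035981 -0.51031425] [0.47278316 0.14144689 0.16647316] 16.975 0.023279772909409507 [ 7.32681189e+00  1.06889914e+01 -1.61878423e+01  6.30724716e+01
 -2.84712371e-04  3.32573543e+00]
```

View pics/v4.png

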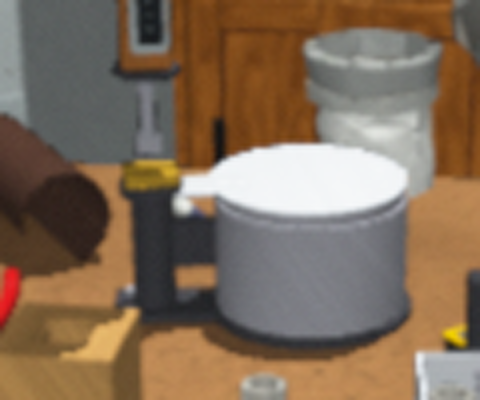

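The driver is held upright with its blade just above the cap (crop pixel (150,158)). Next I'll insert it with a force check.

```bash
cat >> h.py <<'E'
def insert(S,yaw,z0,z1,lim=6,spiral=True):
    """lower the held driver from TCP z0 to z1; on early contact back off and try an offset across the slot"""
    ax=np.array([-np.sin(np.radians(yaw)),np.cos(np.radians(yaw))])
    for k in ([0,.001,-.001,.002,-.002,.003,-.003] if spiral else [0]):
        P=np.array(S)+k*ax; r.line_to([*P,z0],.05,down(yaw)); r.sleep(.2); f0=r.observe()['force'][2]; z=z0
        while z>z1:
            z=max(z-.0015,z1); r.line_to([*P,z],.03); f=r.observe()['force']
            if abs(f[2]-f0)>lim: break
        else: print('in',k,f.round(1)); return P
        print('hit',k,round(z,4),f.round(1))
        if z<z0-.0145 : return P
E
python3 - <<'E'
from h import *
P=insert([.4725,.1414],184,.164,.152)
o=r.observe();print(P,o['t'],o['position'],o['force'],o['moment'])
E
```

```text
in 0 [ 0.1 -0.6 -0.5]
[0.4725 0.1414] 19.475 [0.47241994 0.14138674 0.15189884] [ 0.10232209 -0.61187086 -0.51175087] [-0.01917325 -0.00395214  0.01216901]
```

```bash
cat >> h.py <<'E'
def turn(P,z,y0,dy,step=5,lim=.35):
    y=y0;s=np.sign(dy)
    while abs(y-y0)<abs(dy)-1e-6:
        y+=s*min(step,abs(dy)-abs(y-y0)); r.movep([*P,z],down(y)); o=r.observe()
        if abs(o['moment'][2])>lim: print('stop'); break
    print(y,o['moment'].round(3),o['force'].round(2),o['position'].round(4),o['t']); return y
E
python3 - <<'E'
from h import *
y=turn([.4725,.1414],.152,184,96)
r.sleep(.4); o=r.observe(); print(o['moment'],o['qpos'])
snap('top','t2'); snap('side','s2')
a=cv2.imread('pics/t2.png')[120:270,100:320]; b=cv2.imread('pics/s2.png')[110:260,160:380]
cv2.imwrite('pics/v5.png',np.hstack([cv2.resize(i,(400,273)) for i in(a,b)]))
E
```

```text
stop
279 [-0.898 -0.145 -0.661] [ 0.55 -3.99 -0.5 ] [0.4724 0.1414 0.152 ] 24.225
[-0.89343224 -0.01077883 -0.65977045] [ 7.32710279e+00  1.12560794e+01 -1.76143017e+01  6.11437382e+01
  6.99427984e-03 -9.16305922e+01]
```

View pics/v5.png

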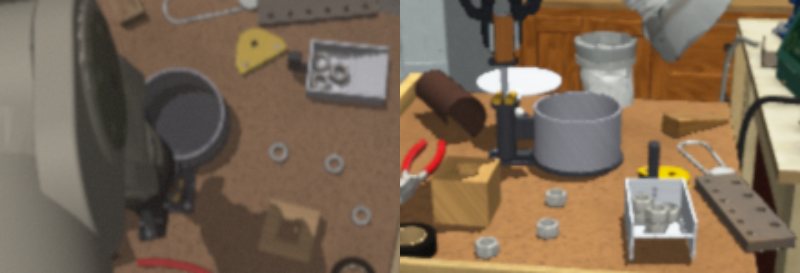

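The cover is against its open stop and the can is open, with 5 or so nuts in the cup. Next I'll ease off, lift, and return the driver to the stand.

```bash
python3 - <<'E'
from h import *
r.movep([.4725,.1414,.152],down(270)); r.sleep(.2); print(r.observe()['moment'],r.observe()['force'])
r.line_to([.4725,.1414,.20],.1)
D=[.4211,-.0028]
r.movep([*D,.20],down(177)); r.line_to([*D,.145],.15); r.sleep(.2); f0=r.observe()['force'][2]; 
for z in np.arange(.140,.0715,-.004):
    r.line_to([*D,z],.06); f=r.observe()['force'][2]-f0
    if abs(f)>8: print('hit',z,f); break
r.line_to([*D,r.observe()['position'][2]],.05) if 0 else None
print(r.observe()['position'],f,r.observe()['t'])
r.command_gripper(.085); r.line_to([*D,.2],.2)
# view cup and the strays from above
r.movep([.56,-.05,.27],down(0)); r.sleep(.2); c,im=snap('wrist','w6'); import pickle; pickle.dump(c,open('c6.pkl','wb'))
c,im=snap('wrist'); print(r.observe()['t'])
cv2.imwrite('pics/v6.png',cv2.resize(im[0:330,100:450],(780,735))[:600])
E
```

```text
[ 0.60710605 -0.54886803 -0.19956167] [ 2.34575523  2.16519573 -1.63375489]
[ 0.42174449 -0.00292779  0.07229948] 3.4760299068721734 32.2333
36.5333
```

View pics/v6.png

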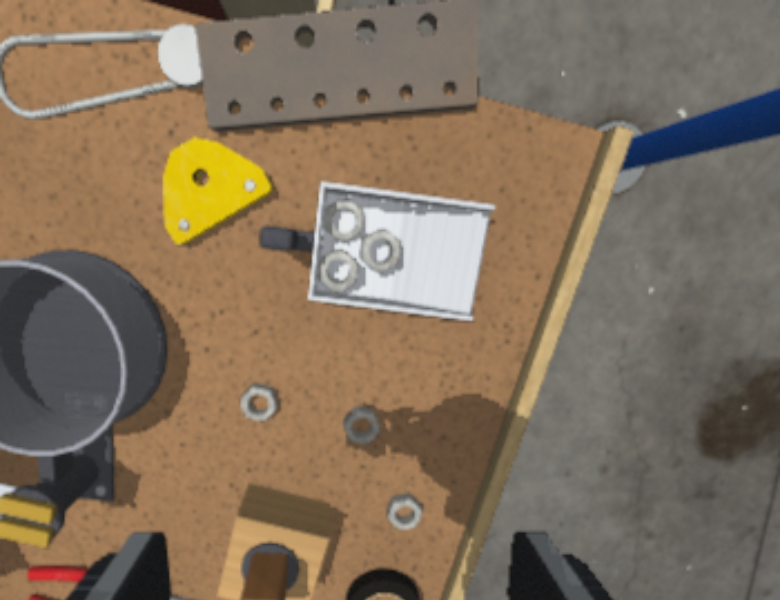

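The driver is back in its stand. At view scale 2.229 with offset (100,0), the cup bar's top is at (279,239) and the rim lines slope about 7.6°. The strays are at (259,402), (362,426) and (405,512), and the can's rim centre is at about (31,357).

```bash
cat >> h.py <<'E'
def cup_tcp(lip,psi,th):
    """TCP pose (tool x = cup x) putting the spout lip at lip, cup heading psi, tipped th (deg)"""
    Rc=Rm([0,th,psi]); g=Rc@(np.array([-.050,0,.062-.019])-np.array([.073,0,.032]))
    Rt=Rc@Rm([180,0,0]); return np.array(lip)+g, R.from_matrix(Rt).as_euler('xyz',degrees=True)
E
python3 - <<'E'
from h import *
import pickle; c=pickle.load(open('c6.pkl','rb')); k=780/350
for n,u,v,z in[('bar',279,239,.082),('s0',259,402,.013),('s1',362,426,.013),('s2',405,512,.013),('can',31,357,.075),('rim1',321,183,.046),('rim2',494,207,.046),('rim3',472,320,.046),('rim4',309,299,.046)]:
    print(n,ray(c,100+u/k,v/k,z).round(4))
C=ray(camera_info('top'),201.3,183.2,.075); print('can top',C)
for psi in range(120,260,15):
    ok=[]
    for th in range(0,96,5):
        p,e=cup_tcp([.567,.147,.11],psi,th); q=r.inverse_kinematics(p,e); ok.append('.' if q is None else str(int(q[5]))+'/'+str(int(q[4])))
    print(psi,' '.join(ok))
E
```

```text
bar [ 0.6358 -0.0172  0.082 ]
s0 [0.526  0.0068 0.013 ]
s1 [ 0.5083 -0.0658  0.013 ]
s2 [ 0.4408 -0.0987  0.013 ]
can [0.5705 0.1292 0.075 ]
rim1 [ 0.6664 -0.0389  0.046 ]
rim2 [ 0.6534 -0.1398  0.046 ]
rim3 [ 0.5878 -0.1315  0.046 ]
rim4 [ 0.6006 -0.031   0.046 ]
can top [0.56233253 0.12209649 0.075     ]
120 56/0 58/-4 60/-8 62/-13 64/-18 66/-23 68/-28 70/-33 72/-38 75/-44 77/-49 80/-54 84/-59 88/-64 94/-69 102/-74 116/-78 141/-81 -180/-82 .
135 43/0 44/-3 46/-7 47/-11 49/-15 50/-19 51/-24 52/-29 53/-34 54/-39 55/-44 55/-49 55/-54 54/-60 53/-65 49/-70 43/-75 29/-79 0/-82 .
150 30/0 31/-2 32/-5 33/-8 34/-11 35/-15 35/-18 36/-22 36/-26 36/-30 35/-34 34/-39 33/-43 31/-48 28/-52 23/-56 . . . .
165 17/0 18/-1 19/-3 19/-5 20/-7 20/-9 20/-11 20/-13 20/-16 20/-19 19/-22 19/-24 17/-27 16/-30 . . . . . .
180 5/0 5/0 5/-1 6/-1 6/-2 6/-2 6/-3 6/-4 6/-5 6/-6 5/-7 5/-7 5/-8 . . . . . . .
195 -6/0 -7/0 -7/1 -7/2 -7/2 -7/3 -7/4 -7/5 -7/6 -7/7 -7/8 -7/9 -6/11 . . . . . . .
210 -19/0 -20/1 -20/3 -21/5 -21/7 -22/9 -22/12 -22/14 -22/17 -22/20 -21/23 -20/26 -19/30 . . . . . . .
225 -31/0 -33/2 -34/5 -35/8 -36/12 -36/15 -37/19 -38/23 -38/27 -38/31 -38/36 -37/41 -36/45 -34/50 -31/55 . . . . .
240 -44/0 -46/3 -47/7 -49/11 -50/15 -52/20 -53/24 -54/29 -56/34 -57/40 -58/45 -59/50 -60/56 -60/61 -61/67 -60/72 -58/78 -49/83 . .
255 -58/0 -60/4 -62/8 -64/13 -66/18 -68/23 -70/28 -72/33 -75/39 -78/44 -81/49 -85/54 -89/59 -95/64 -103/69 -114/73 -131/76 -154/78 -179/78 158/76<sys>:0: UserWarning: Gimbal lock detected. Setting third angle to zero since it is not possible to uniquely determine all angles.
```

```bash
python3 -W ignore - <<'E'
from h import *
for psi in (240,245,250,255,262,270):
  for z in(.11,.14):
    ok=[]
    for th in (0,20,40,50,60,70,75,80,85,90):
        p,e=cup_tcp([.566,.129,z],psi,th); q=r.inverse_kinematics(p,e); ok.append('.' if q is None else str(q.round(0).astype(int).tolist()) if th in(0,60,80,85) else 'ok')
    print(psi,z,' '.join(ok))
E
```

```text
240 0.11 [14, 31, 7, 66, 0, -46] ok ok ok [-16, 8, -36, 24, 57, -64] ok ok [-26, 14, -45, 10, 79, -68] [-28, 16, -48, 4, 85, -67] .
240 0.14 [14, 30, 10, 70, 0, -46] ok ok ok [-16, 6, -34, 28, 57, -64] ok ok [-26, 10, -43, 15, 79, -68] [-28, 13, -46, 9, 85, -67] .
245 0.11 [14, 30, 6, 66, 0, -51] ok ok ok [-17, 11, -31, 34, 59, -74] ok ok [-26, 21, -33, 43, 80, -96] [-28, 29, -27, 64, 84, -120] ok
245 0.14 [14, 30, 9, 69, 0, -51] ok ok ok [-17, 9, -29, 38, 59, -74] ok ok [-26, 18, -31, 48, 80, -96] [-28, 26, -26, 68, 84, -120] ok
250 0.11 [15, 30, 5, 65, 0, -55] ok ok ok [-17, 15, -26, 44, 60, -84] ok ok [-26, 29, -22, 70, 78, -121] [-28, 38, -17, 91, 81, -147] ok
250 0.14 [15, 29, 7, 69, 0, -55] ok ok ok [-17, 13, -23, 48, 60, -84] ok ok [-26, 27, -20, 74, 78, -121] [-28, 36, -16, 95, 81, -147] ok
255 0.11 [15, 29, 3, 64, 0, -60] ok ok ok [-17, 19, -20, 55, 60, -94] ok ok [-26, 35, -14, 87, 76, -137] [-27, 43, -11, 103, 77, -158] ok
255 0.14 [15, 28, 6, 68, 0, -60] ok ok ok [-17, 17, -18, 59, 60, -94] ok ok [-26, 33, -13, 90, 76, -137] [-27, 41, -11, 106, 77, -158] ok
262 0.11 [16, 27, 1, 64, 0, -66] ok ok ok [-17, 24, -13, 68, 59, -107] ok ok [-25, 41, -6, 101, 71, -150] [-26, 47, -4, 113, 71, -165] ok
262 0.14 [16, 26, 4, 67, 0, -66] ok ok ok [-17, 22, -10, 72, 59, -107] ok ok [-25, 39, -5, 104, 71, -150] [-26, 45, -4, 116, 71, -165] ok
270 0.11 [17, 26, -2, 63, 0, -73] ok ok ok [-16, 30, -5, 81, 56, -120] ok ok [-23, 47, 3, 112, 65, -158] [-25, 52, 4, 120, 65, -169] ok
270 0.14 [17, 25, 1, 66, 0, -73] ok ok ok [-16, 28, -2, 85, 56, -120] ok ok [-23, 45, 4, 115, 65, -158] [-25, 50, 4, 123, 65, -169] ok
```

```bash
python3 -W ignore - <<'E'
from h import *
G=[.6358,-.0169]; y=-97.3
r.movep([*G,.16],down(y)); r.line_to([*G,.043],.12)
r.command_gripper(0); o=r.observe(); print(o['finger_gap'],o['grasp_force'],o['force'],o['position'])
r.line_to([*G,.09],.08); r.line_to([*G,.24],.12); r.sleep(.2)
o=r.observe(); print(o['force'],o['moment'],o['finger_gap'],o['t'])
p,e=cup_tcp([.572,.148,.16],252,0); r.movep([p[0],p[1],max(p[2],.2)],e); r.sleep(.1)
snap('side','s7'); snap('top','t7'); print(r.observe()['t'])
a=cv2.imread('pics/t7.png')[80:260,120:340]; b=cv2.imread('pics/s7.png')[50:230,160:380]
cv2.imwrite('pics/v7.png',np.hstack([cv2.resize(i,(400,327)) for i in(a,b)]))
E
```

```text
0.011314222674037417 58.5716986656189 [ 0.6556166   0.45693559 -0.12094071] [ 0.6360108  -0.01693235  0.04314225]
[-0.7235224  -0.64080292 -3.684317  ] [ 0.18493535 -0.00919011 -0.0214825 ] 0.011560873355990002 44.3917
45.6917
```

View pics/v7.png

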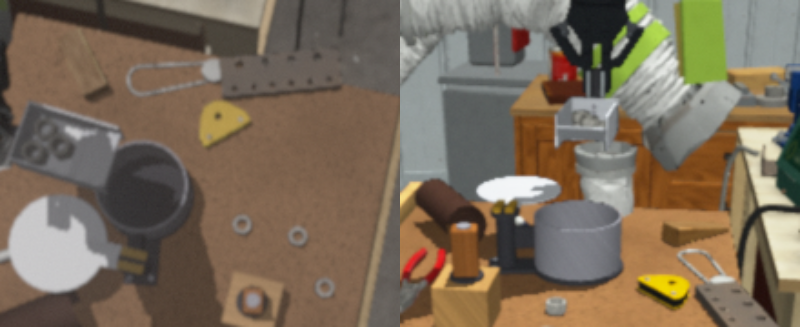

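The cup is held level with its nuts and its spout is at the can; the cover is swung clear. Now I'll pour.

```bash
python3 -W ignore - <<'E'
from h import *
for th in (15,30,40,48,56,64,70,75,80,84):
    z=.16 if th<20 else .13 if th<40 else .105
    p,e=cup_tcp([.572,.148,z],252,th); r.movep(p,e)
r.sleep(.7); snap('side','s8'); snap('top','t8'); o=r.observe(); print(o['position'],o['ee_rot'],o['t'],o['force'],o['finger_gap'])
a=cv2.imread('pics/t8.png')[80:260,120:340]; b=cv2.imread('pics/s8.png')[50:230,160:380]
cv2.imwrite('pics/v8.png',np.hstack([cv2.resize(i,(400,327)) for i in(a,b)]))
E
```

```text
[0.5725888  0.14979446 0.2283971 ] [ 179.89349744   83.99952827 -108.10833304] 49.6 [-0.10428834 -0.13781375 -3.02367558] 0.011179020091200968
```

View pics/v8.png

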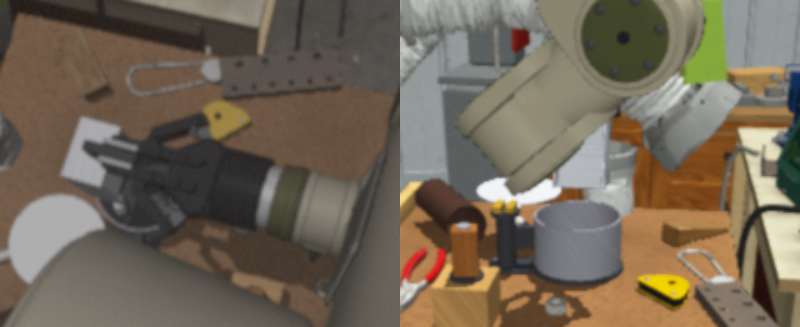

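```bash
python3 -W ignore - <<'E'
from h import *
for th in (75,65,50,35,15,0):
    p,e=cup_tcp([.572,.148,.105 if th>40 else .16],252,th); r.movep(p,e)
r.sleep(.3); c,im=snap('top','t9'); o=r.observe(); print(o['force'],o['moment'],o['finger_gap'],o['t'])
G=[.6358,-.0169]; r.movep([*G,.24],down(-97.3)); r.line_to([*G,.07],.15); r.sleep(.2); f0=r.observe()['force'][2]
z=.07
while z>.041:
    z-=.002; r.line_to([*G,z],.04); f=r.observe()['force'][2]-f0
    if f>2: break
print(z,f); snap('side','s9')
a=im[80:260,120:340]; b=cv2.imread('pics/s9.png')[100:280,160:380]
cv2.imwrite('pics/v9.png',np.hstack([cv2.resize(i,(400,327)) for i in(a,b)])); print(r.observe()['t'])
E
```

```text
[-0.14301768 -0.42364337 -3.55102575] [ 0.07430671 -0.05421188 -0.03070217] 0.01134993170153609 52.4583
0.04199999999999998 6.768496058335957
58.6167
```

View pics/v9.png

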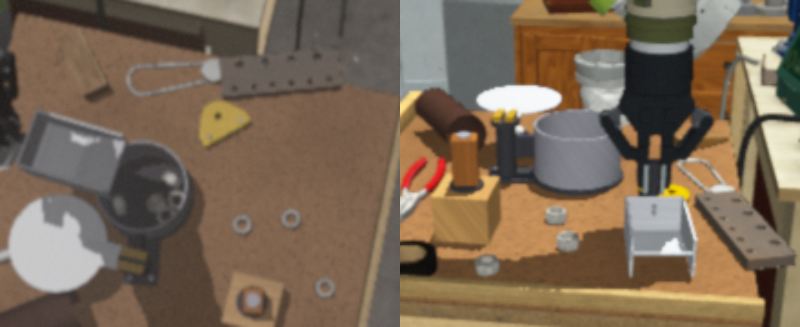

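The cup is empty and standing on the bench, and its nuts are in the can. The middle stray has been knocked to (291,218) in the crop. I'll release the cup and look at the strays again.

```bash
cat >> h.py <<'E'
def nuts(c,im,z=.013):
    s=cv2.cvtColor(im,cv2.COLOR_BGR2HSV); m=((s[...,1]<60)&(s[...,2]>70)).astype(np.uint8)
    out=[]
    for k in cv2.findContours(m,cv2.RETR_EXTERNAL,cv2.CHAIN_APPROX_NONE)[0]:
        h=cv2.convexHull(k); W=np.array([ray(c,*p[0],z)[:2] for p in h],np.float32)*1000
        (x,y),(w,hh),a=cv2.minAreaRect(W)
        if 17<w<34 and 17<hh<34 and cv2.contourArea(h)>100:
            if w>hh: a+=90   # direction of the short side (across flats)
            out.append((x/1000,y/1000,w,hh,a))
    return out
E
python3 - <<'E'
from h import *
r.command_gripper(.085); G=[.6358,-.0169]; r.line_to([*G,.2],.2)
r.movep([.47,-.05,.18],down(0)); r.sleep(.2); c,im=snap('wrist','w10')
print(r.observe()['t']); 
for n in nuts(c,im): print(np.round(n,3))
cv2.imwrite('pics/v10.png',cv2.resize(im[60:340,100:420],None,fx=2,fy=2))
E
```

```text
64.2167
[3.5400e-01 2.3000e-02 2.3451e+01 2.5100e+01 4.6460e+01]
[ 4.40000e-01 -9.70000e-02  2.87280e+01  2.37870e+01  1.34254e+02]
[5.25000e-01 7.00000e-03 2.66260e+01 2.42650e+01 1.68697e+02]
[ 5.31000e-01 -5.70000e-02  2.62110e+01  2.37990e+01  1.08731e+02]
```

View pics/v10.png

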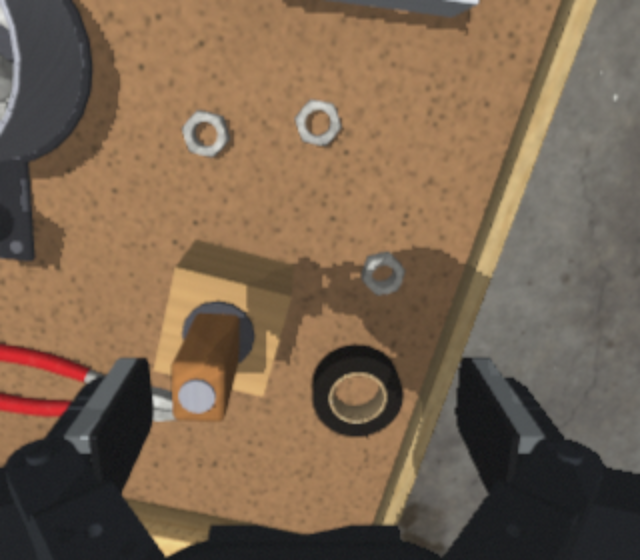

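```bash
cat >> h.py <<'E'
def pick(x,y,yaw,op=.05,drop=(.566,.129)):
    r.movep([x,y,.12],down(yaw)); r.command_gripper(op); r.line_to([x,y,.03],.2); r.line_to([x,y,.004],.06)
    r.command_gripper(0); r.line_to([x,y,.06],.12); o=r.observe(); print('gap',o['finger_gap'],o['grasp_force'])
    if o['finger_gap']<.015: return False
    r.line_to([x,y,.15],.25); r.movep([*drop,.14],down(190)); r.line_to([*drop,.092],.12); r.sleep(.1)
    print('gap',r.observe()['finger_gap']); r.command_gripper(.045); r.line_to([*drop,.15],.2); return True
E
python3 - <<'E'
from h import *
for a in((.525,.007,198.7),(.531,-.057,198.7),(.440,-.097,104)):
    if not pick(*a): print('miss',a); break
    print(r.observe()['t'])
r.movep([.45,0,.2],down(180)); r.sleep(.2)
c,im=snap('top','t11')
cv2.imwrite('pics/v11.png',cv2.resize(im[120:300,150:330],(600,600),interpolation=cv2.INTER_CUBIC)); print(r.observe()['t'])
E
```

```text
gap 0.021105768559664603 58.7395257029857
gap 0.02155389833392542
72.1583
gap 0.020980959725400893 58.742648038314655
gap 0.02139532166692748
78.075
gap 0.021253325719597357 58.77082282095216
gap 0.021571764577759004
84.45
85.45
```

View pics/v11.png

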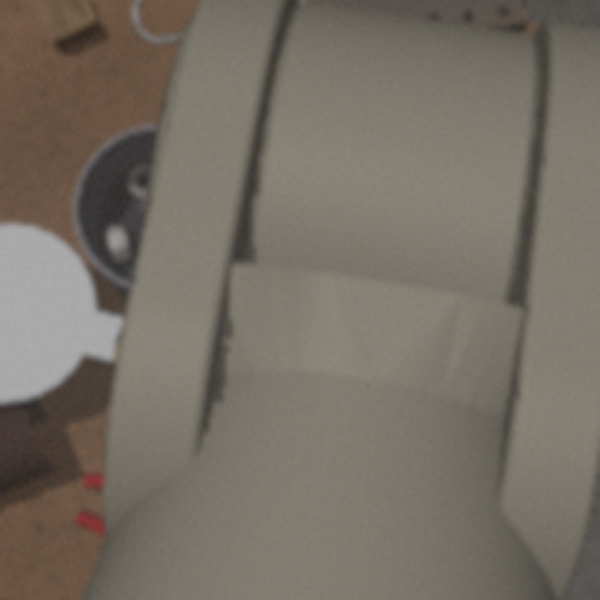

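```bash
python3 - <<'E'
from h import *
def jaws(c2,im):
    hsv=cv2.cvtColor(im,cv2.COLOR_BGR2HSV); m=cv2.inRange(hsv,(20,130,90),(32,255,255)); n,l,s,ce=cv2.connectedComponentsWithStats(m)
    for k in range(1,n):
        if 150<s[k][4]<700:
            p=np.argwhere(l==k)[:,::-1].astype(np.float32); q=np.array([ray(c2,u,v,.092)[:2] for u,v in cv2.boxPoints(cv2.minAreaRect(p))]); print(s[k],q.round(4).tolist(),q.mean(0).round(4))
V=[]
r.movep([.42,-.003,.22],down(180)); r.sleep(.2); c,d=snap('wrist','w12'); import pickle; pickle.dump(c,open('c12.pkl','wb')); V.append(d[100:250,170:320])
r.movep([.50,.135,.22],down(180)); r.sleep(.2); c,im=snap('wrist','w13'); jaws(c,im);V.append(im[100:300,150:350]); print()
r.movep([.4725,.1414,.20],down(0)); r.sleep(.2); c,im=snap('wrist','w14'); jaws(c,im)
cv2.imwrite('pics/v12.png',np.hstack([cv2.resize(i,(400,400),interpolation=cv2.INTER_CUBIC) for i in V])); print(r.observe()['t'])
E
```

```text
[245 141  31  17 322] [[0.4654, 0.1272], [0.455, 0.1302], [0.4631, 0.1601], [0.4738, 0.1575]] [0.4643 0.1437]
[241 156  31  17 312] [[0.4815, 0.1231], [0.4709, 0.126], [0.4787, 0.1557], [0.4896, 0.1531]] [0.4802 0.1395]

[239 171  33  18 359] [[0.48, 0.1561], [0.4909, 0.1532], [0.4828, 0.1227], [0.4716, 0.1252]] [0.4813 0.1393]
[235 186  32  18 344] [[0.4639, 0.1604], [0.475, 0.1575], [0.467, 0.1272], [0.4557, 0.1296]] [0.4654 0.1437]
89.7833
```

View pics/v12.png

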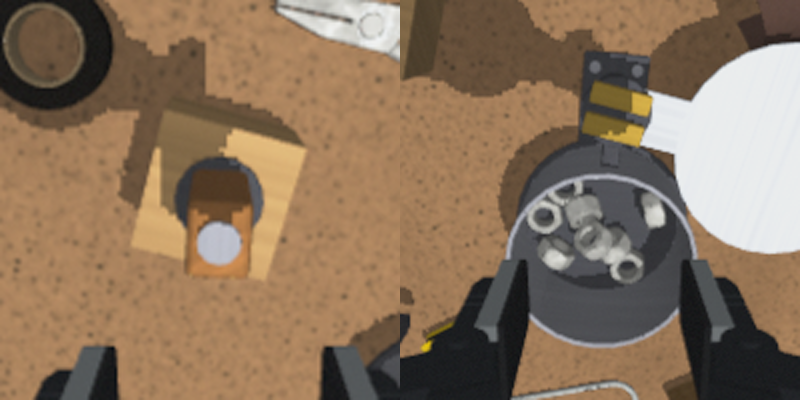

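All nuts are in the can, the slot is at (.4728,.1416) with yaw 74.9°, and the driver is upright in its stand. Now I'll shut the cover.

```bash
python3 - <<'E'
from h import *
import pickle; c=pickle.load(open('c12.pkl','rb')); D=ray(c,252.1,191.1,.118)[:2]; print(D)
D=(D+[.4217,-.0029])/2
r.movep([*D,.20],down(180)); r.command_gripper(.085); r.line_to([*D,.10],.15); r.line_to([*D,.072],.06)
r.command_gripper(0.0); o=r.observe(); print(o['finger_gap'],o['position'],o['force'])
r.line_to([*D,.20],.12)
S=[.4727,.1415]; r.movep([*S,.20],down(254.9)); 
P=insert(S,254.9,.164,.152); print(P)
if P is not None:
    turn(P,.152,254.9,-112); r.sleep(.4); o=r.observe(); print(o['t'],o['moment'],o['qpos'][5])
    snap('side','s15'); cv2.imwrite('pics/v15.png',cv2.resize(cv2.imread('pics/s15.png')[100:250,160:360],(533,400)))
E
```

```text
[ 0.4215771  -0.00138328]
0.023728771515955777 [ 0.42198356 -0.00220467  0.07232282] [0.0823374  0.0094812  3.21593012]
in 0 [-0.1 -0.  -0.8]
[0.4727 0.1415]
stop
154.9 [-1.426 -0.807  0.428] [ 1.93 -5.24 -2.04] [0.4727 0.1408 0.1521] 104.8833
105.2833 [-1.3969558  -0.82179244  0.37687832] 32.09748297779217
```

View pics/v15.png

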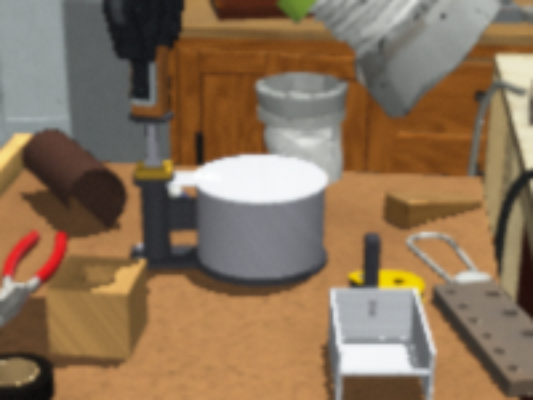

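The cover is over the can. I'll press a little more, ease off, lift, and stand the driver back.

```bash
python3 - <<'E'
from h import *
S=[.4727,.1415]
r.movep([*S,.152],down(151)); r.sleep(.4); print(r.observe()['moment'])
r.movep([*S,.152],down(164)); r.sleep(.2); o=r.observe(); print(o['moment'],o['force'])
r.line_to([*S,.20],.08); r.sleep(.2); c,im=snap('side','s16'); cv2.imwrite('pics/v16a.png',im)
r.movep([*S,.26],down(180)); r.movep([.42,-.0025,.23],down(180)); r.sleep(.2); c,im2=snap('side')
r.movep([.5,.135,.24],down(180)) if 0 else None
cv2.imwrite('pics/v16.png',np.hstack([cv2.resize(im[70:220,180:330],(400,400)),cv2.resize(im2[70:220,160:310],(400,400))])); print(r.observe()['t'])
E
```

```text
[-1.32742158 -0.47414447  0.51358591]
[-1.40570733  0.1771399   0.01491341] [-1.32706206 -4.69878435  2.14824859]
108.8083
```

View pics/v16.png

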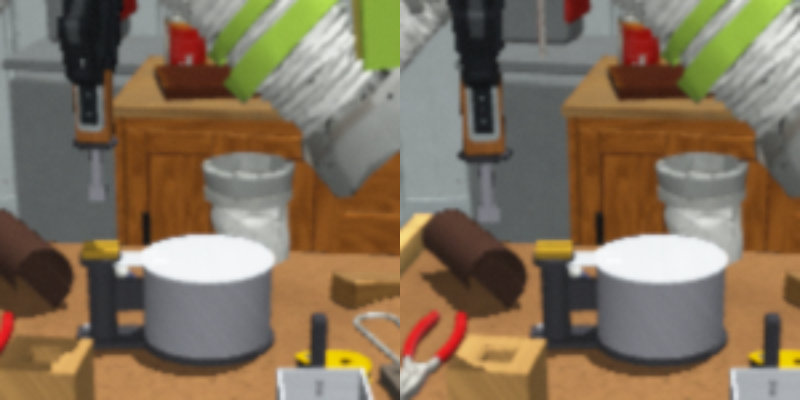

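The cover is shut over the can and the driver hangs straight in the gripper. I'll lower it into the stand.

```bash
python3 - <<'E'
from h import *
D=[.4215,-.0027]
r.movep([*D,.20],down(178)); r.line_to([*D,.14],.1); r.sleep(.2); f0=r.observe()['force'][2]; hit=False
for z in np.arange(.137,.0705,-.003):
    r.line_to([*D,z],.05); f=r.observe()['force'][2]-f0
    if f>4: hit=True; break
print(z,f,hit)
if z<.078:
    r.command_gripper(.085); r.line_to([*D,.22],.15)
    r.movep([.43,.08,.26],down(180)); r.sleep(.3); c,a=snap('wrist'); c,b=snap('side')
    cv2.imwrite('pics/v17.png',np.hstack([cv2.resize(a[80:330,100:420],(420,328)),cv2.resize(b[130:280,130:330],(380,328-0))]))
print(r.observe()['t'])
E
```

```text
0.07099999999999995 10.062414513198044 True
118.3833
```

View pics/v17.png

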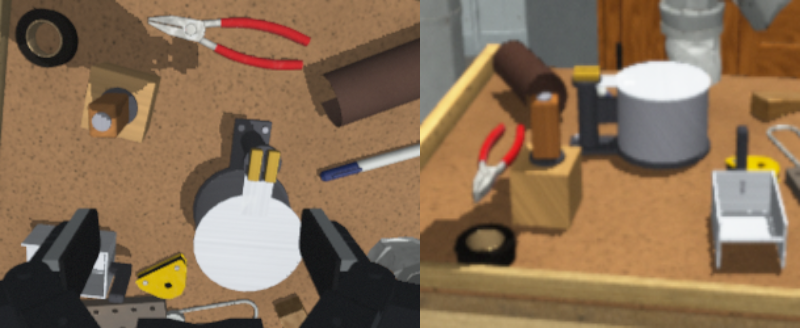

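```bash
python3 - <<'E'
from h import *
c2,im=snap('wrist'); m=cv2.inRange(cv2.cvtColor(im,cv2.COLOR_BGR2HSV),(20,130,90),(32,255,255)); n,l,s,ce=cv2.connectedComponentsWithStats(m)
for k in range(1,n):
    if 100<s[k][4]<700:
        p=np.argwhere(l==k)[:,::-1].astype(np.float32); q=np.array([ray(c2,u,v,.092)[:2] for u,v in cv2.boxPoints(cv2.minAreaRect(p))])
        e=max((q[1]-q[0],q[2]-q[1]),key=np.linalg.norm); print(s[k],q.mean(0),np.degrees(np.arctan2(e[1],e[0])))
E
```

```text
[289 193  11  24 199] [0.47074338 0.13313634] 174.75217100909967
[302 195  11  24 195] [0.47224765 0.14947294] 175.0283121676137
```

Both jaws read a slot yaw of −5.1°. That is 80° from the open stop, so the cover is fully shut.

```bash
python3 -c "
from station import r
print(r.close_job())"
```

```text
the job is handed in; nothing more can be done
None
```

I handed the job in, but `close_job()` returned no verdict: by the camera checks all nuts are in the canister, the cover is shut, the cup stands upright on the bench and the driver is back in its stand.

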